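# Run-out check of a flywheel: screen up, one full turn

### The arm

A 6-joint arm with a two-finger parallel gripper is mounted at the origin on a cart in front of the work surface, level with it; the furniture and walls round the work are solid. World frame = base frame: x ahead of the robot, y to its left, z up, the work surface at z = 0. Lengths are in m, angles in rad, forces in N, time in s.
With the tool pointing down it reaches from about 0.275 to 0.725 m from the base axis. Payload 15.9 kg.
Tool frame: the origin (TCP) lies at the very end of the fingers, on their centre line; the grasp point (between the pads) lies 19 mm behind it; z points along the fingers, y is the line along which they close (so a half turn about z gives the same grasp; the last joint's range is limited). The gripper opens to 85 mm and grips with 20 to 120 N. Pads are 22 mm wide; open, the fingers measure 114 mm over their backs; the gripper's body (76 mm by 85 mm) begins 54 mm behind the grasp point. The pads swing forward as they close: fully open they stand 13 mm farther back than shut.
Start: joints at [-1.163, 0.213, -0.034, 1.323, 0, 1.571], TCP at [0.198, -0.459, 0.231] pointing down, gripper open.
Joint ranges: [-2.98, 2.98], [-0.74, 1.72], [-1.14, 1.35], [-2.1, 2.04], [-1.57, 1.44], [-3.14, 3.14]. Speed limits (rad/s): [1.89, 1.89, 2.39, 2.57, 3.14, 3.14].

### API

Orientations are given as a rotation vector (axis times angle).
In Python, from cell import get_obs, grab_frame, camera_model, finish_job, spot_in, trace, mark_of gives the robot as it stands.
- The arm moves only by the tool drive_tool, never from a script. Its argument "commands" is a list of rows, each a list of 3 entries, a list of its own where there are three numbers: the shift along the tool's x, y, z in cm, then the turn about the tool's z in rad, then the finger opening in cm, from 0 to 8.54. In form: [[[dx, dy, dz], twist, fingers], ...]. A call has 1 to 8 rows; each row is the pose to reach, as a shift and turn from the pose commanded when the call began, along the tool's axes at that moment; what a row does not reach only later rows make up. A row lasts 1/12 s, in which the tool goes at most 41.7 mm and 7.16 degrees, less where a joint would pass 70% of its speed; a pose out of reach is approached as far as the arm can. A call with a gripper value outside its range is refused whole. The fingers move at their own pace and stop on an object; "grip_force" is the grip in N (left out, the last holds). Time passes only in rows, so rows that repeat a pose let the fingers close. It gives the time, the measured TCP pose, the force, the opening and the grip force at its end, in the units of the state.
- get_obs(): the state, without advancing time (a new reading comes with each control period).
- grab_frame(name): name is "scene" or "top" or "wrist"; returns the picture (420x560x3 uint8, red, green, blue); there is no depth.
- camera_model(name): a dict with "camera_matrix" (3x3 intrinsics, pixels), "view" (4x4, takes a point from world to camera coordinates). Camera axes: x right, y up, looking along -z (the intrinsics and any distortion apply to the point x, -y, -z); pixel columns grow to the right and rows downward; lengths in m; the calibration is good to about 2 mm. A picture is of the moment at which its call begins: read the wrist's pose just before it. camera_model takes no time and is no camera call; for the wrist camera it gives the pose at the moment of the call.
- finish_job(): hands the job in; it is judged then, once.
Trained networks look in the newest picture that a camera, given by its name, has taken for a name from the list of things; names that differ only in an ending like _2 or _b are one class to them, and where a whole thing is asked for, a point or a joint stands for the part that bears it (a point fixed in the world has none). Each returns a list of dicts, best first, with "confidence" (0 to 1); they miss things now and then, are a little off and sometimes report something else, mostly with a low value. They report only what shows in the picture. A call takes as long as a camera call.
- spot_in(camera, thing): "at" ([x, y, z] in m, in the coordinates of the camera as it stood for that picture, good to about 4 mm: the middle of the surface that is visible of it).
- trace(camera, thing): "region" (420x560 bool, what is visible of it).
- mark_of(camera, thing): "at" ([x, y, z] in m, in the coordinates of the camera as it stood for that picture, good to about 4 mm: a listed point, or the origin of a listed thing).
The state is a dict: "time_s": time; "joint_positions": joint angles; "dq": joint speeds; "tau": joint torques, N m; "tool_pos": TCP position; "eef_rot": TCP orientation; "wrist_force": force on the tool from outside, world axes, zero at the start; "moment": the same for the moment, N m; "gripper_width": finger opening in m; "grip_force": force on a finger pad.
Only numpy, scipy, OpenCV 4.12 (cv2) and the standard library are available. Lean on these libraries where they do the work, as an engineer would, in place of code of your own. Each camera call takes 0.05 s, during which the arm holds its last target. There are 200 camera calls.

### The job

Check the flywheel for run-out: first raise the folded-down screen of the measuring instrument by its handle to about 60 degrees from flat and leave it standing there. Then take the flywheel's upright crank handle and turn the wheel clockwise (seen from above) to the pointer on its stand and on through one full turn more, so that the handle stops right back at the pointer, and let go. Leave the other things on the bench where they are.

Things in the scene. Friction and masses are not known exactly. Their poses are not given: they have to be found in the camera images.
- stand: fixed run-out stand on the bench: round grey base 170 mm across and 14 mm high, with a short flange and a 59 mm high sensor post on its +x side and an upright dark pointer (60 mm high, nose reaching to 66 mm from the axis) on its -x side. It carries an aluminium flywheel 140 mm across (top 50 mm above the bench, hub nut to 62 mm) on a vertical spindle. Origin: on the spindle axis at bench height, z up; its yaw varies
- flywheel (a joint): turning angle of the flywheel about the vertical spindle axis, rad, growing clockwise seen from above and not wrapped; 0 = crank handle on the line from the axis to the pointer (stand's -x direction). At the start the handle stands 0.35 to 1.2 rad short of the pointer (negative value), so the turn ends at 6.283. It turns with light friction (about 1 N at the handle), has no stop or detent there and stays where it is left
- crank (a point): point on the axis of the crank handle, 95 mm above the bench and 54 mm from the spindle axis; a black upright round handle 24 mm in diameter that stands on the flywheel and reaches from 53 to 115 mm above the bench. The handle spins freely on its own pin, so a gripper can hold it from above without turning the wrist while the wheel goes round; it moves with the wheel
- pointer (a point): nose of the pointer on the stand, 74 mm from the spindle axis, 56 mm above the bench: where the crank handle must stop (same direction from the axis)
- instrument: fixed grey measuring instrument, body 130 (x) x 150 (y) x 50 mm high, like a thick small laptop; origin at the centre of its underside, z up, -x its front; its yaw varies
- screen (a joint): opening angle of the instrument's screen panel, rad: 0 = folded down flat over the keys, grows as the front edge rises; starts at 0 to 0.12, stop at 2.0; 60 degrees is 1.05. The hinge is stiff (about 4 N at the handle) and the panel stays at any angle
- screen_hinge (a point): middle of the screen's hinge line, which runs along the instrument's y, 58 mm behind its centre and 60 mm above the bench
- screen_handle (a point): middle of the screen's handle: a dark round steel bar 12 mm thick and 124 mm long, parallel to the hinge and 158 mm from it, standing out 39 mm beyond the panel's front edge on two side arms; about 60 mm above the bench when folded down, free below and between bar and panel (33 mm gap). The screen panel is 114 x 146 x 12 mm. Gripped from above with one finger in the gap, the round bar can turn between the fingers while it is raised
- gauge_block: bystander: grey steel block 25 x 40 x 35 mm, between the two devices, origin at the centre of its underside
- screw_tin: bystander: round pale tin 64 mm across, 25 mm high, behind the devices, origin at the centre of its underside
- stopwatch: bystander: dark stopwatch 50 x 62 x 19 mm near the front left, origin at the centre of its underside
- cutter: bystander: yellow snap-off knife 148 mm long, 14 mm high, at the front right, origin at the centre of its underside
- tweezers_fine: bystander: black tweezers 162 mm long, 10 mm high, at the left edge, origin at the centre of its underside

How it is judged:
On the way, in this order (a step that is already met when the one before it is completed fails the run):
1. the screen stands at about 60 degrees (50 to 70) (value of joint screen between 0.87 and 1.22 rad), for 0.2 s.
2. with the screen up, the crank handle comes clockwise to the pointer (all of step 1 and value of joint flywheel above -0.1 rad).
3. after one full turn more the crank handle is back at the pointer (all of step 1 and value of joint flywheel between 6.113 and 6.453 rad), for 0.2 s.
At the end, for the whole second after the job is handed in: the screen rests at 50 to 70 degrees from flat (0.87 to 1.22 rad), and the flywheel rests one full turn past the pointer, its crank handle within 0.17 rad (about 10 degrees) of the pointer's direction (joint 6.11 to 6.45) (all of step 3 and velocity of joint flywheel between -0.05 and 0.05 rad/s and velocity of joint screen between -0.05 and 0.05 rad/s); the robot touches nothing.
It fails at once if a bystander is moved by more than 30 mm (distance of any of gauge_block, screw_tin, stopwatch, cutter, tweezers_fine from where it was at the start of the episode above 0.03 m).
It also fails if it takes over 72 s, if anything falls off the work surface, if the arm or the gripper's body presses on something with over 40 N, if the wrist force passes 120 N, or if a joint passes its speed limit or range.

## Working session

There is one attempt and no reset: what is moved stays moved. The work goes in short steps, Python scripts to look and compute and a tool call to move; the robot and the scene stay as the last step left them, time stands still between calls to the robot, and variables do not carry over. Pictures are saved under pics/ and viewed, at most 10 in all, crops included, and the job is handed in when it is done.

Besides the shell and the picture viewer there is one more tool, called as name(argument=value, ...), one argument or row to a line, values as JSON. drive_tool: Moves the arm, as the interface text tells. Its arguments: {"type":"object","properties":{"commands":{"type":"array"},"grip_force":{"type":"number"}},"required":["commands"]}

```bash
mkdir -p pics
cat > h.py <<'E'
import numpy as np, cv2
from cell import *
from scipy.spatial.transform import Rotation as R
def w(cam,p,V=None):
    V=np.array(camera_model(cam)["view"]) if V is None else V
    return (np.linalg.inv(V)@np.r_[p,1])[:3]
def save(cam,n):
    f=grab_frame(cam); cv2.imwrite(f"pics/{n}.png",np.array(f)[:,:,::-1]); return f
def marks(cam,names):
    for n in names:
        for d in mark_of(cam,n)[:1]: print(cam,n,np.round(w(cam,d["at"]),3),round(d["confidence"],2))
E
python3 - <<'E'
from h import *
o=get_obs();print(o["tool_pos"],o["eef_rot"],o["time_s"])
N=["stand","crank","pointer","instrument","screen_hinge","screen_handle","gauge_block"]
for c in["scene","top"]:
    save(c,c+"0"); marks(c,N)
print(R.from_rotvec(o["eef_rot"]).as_matrix().round(3))
a=cv2.imread("pics/scene0.png");b=cv2.imread("pics/top0.png")
E
```

```text
[ 0.19813298 -0.45868855  0.23079615] [-3.07539979e+00 -6.35840535e-01  3.97208167e-04] 0.0
scene stand [ 0.564 -0.074  0.001] 0.57
scene crank [ 0.51  -0.088  0.092] 0.72
scene pointer [ 0.49  -0.063  0.057] 0.92
scene instrument [ 0.567  0.245 -0.004] 0.8
scene screen_hinge [0.627 0.244 0.059] 0.63
scene screen_handle [0.472 0.237 0.076] 0.65
scene gauge_block [ 0.456  0.066 -0.001] 0.65
top stand [ 0.564 -0.075 -0.002] 0.89
top crank [ 0.512 -0.088  0.095] 0.95
top pointer [ 0.49  -0.055  0.054] 0.74
top instrument [ 0.575  0.239 -0.   ] 0.79
top screen_hinge [0.627 0.241 0.061] 0.85
top screen_handle [0.473 0.239 0.08 ] 0.92
top gauge_block [ 0.45   0.065 -0.003] 0.52
[[ 0.918  0.397 -0.   ]
 [ 0.397 -0.918  0.001]
 [-0.    -0.001 -1.   ]]
```

View pics/scene0.png

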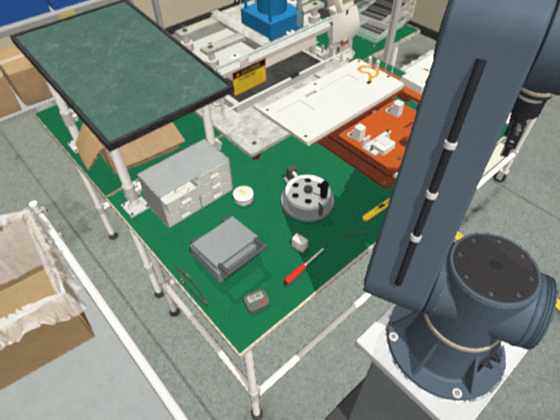

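View pics/top0.png

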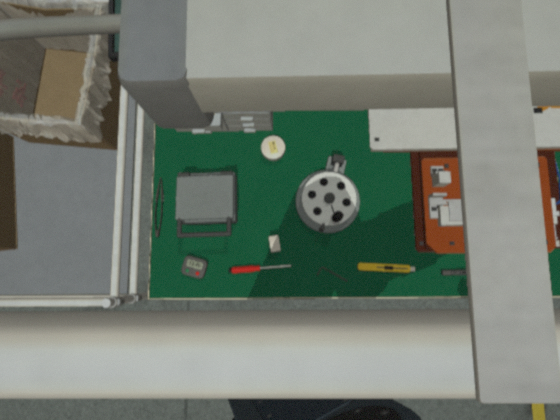

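Both views agree. The screen handle is near (0.473, 0.239, 0.078) at about pixel (205,235) in the top view. The spindle is at (0.564, -0.075) and the crank at (0.511, -0.088), pixel (337,215). The pointer is at (0.49, -0.059). I'll move above the screen handle first.

drive_tool(
  commands=[
    [[53,-53.2,-3],-1.163,8.5],
    [[53,-53.2,-3],-1.163,2.8],
    [[53,-53.2,-3],-1.163,2.8],
    [[53,-53.2,-3],-1.163,2.8],
    [[53,-53.2,-3],-1.163,2.8],
    [[53,-53.2,-3],-1.163,2.8],
    [[53,-53.2,-3],-1.163,2.8],
    [[53,-53.2,-3],-1.163,2.8],
  ],
  grip_force=40,
)

```text
time_s: 1.47
tool_pos: [0.3198, -0.1497, 0.2449]
eef_rot: [2.396, 2.03, 0.001]
wrist_force: [0.2, -0.7, 0.1]
gripper_width: 0.0281
grip_force: 0.0
```

```bash
cat >> h.py <<'E'
def go(p,x=(0,1,0)):
    o=get_obs();M=R.from_rotvec(o["eef_rot"]).as_matrix()
    t=M.T@np.array(x); print("t",round(o["time_s"],2),"tcp",np.round(o["tool_pos"],4),"shift cm",np.round(M.T@(np.array(p)-o["tool_pos"])*100,2),"twist",round(np.arctan2(t[1],t[0]),3),"F",np.round(o["wrist_force"],1),"w",round(o["gripper_width"],4))
E
python3 -c "
from h import *
go((.473,.239,.25))"
```

```text
t 1.47 tcp [ 0.3198 -0.1497  0.2449] shift cm [40.86  8.72 -0.51] twist -0.165 F [ 0.2 -0.7  0.1] w 0.0281
```

drive_tool(
  commands=[
    [[40.9,8.7,-0.5],-0.165,2.8],
    [[40.9,8.7,-0.5],-0.165,2.8],
    [[40.9,8.7,-0.5],-0.165,2.8],
    [[40.9,8.7,-0.5],-0.165,2.8],
    [[40.9,8.7,-0.5],-0.165,2.8],
    [[40.9,8.7,-0.5],-0.165,2.8],
    [[40.9,8.7,-0.5],-0.165,2.8],
    [[40.9,8.7,-0.5],-0.165,2.8],
  ],
)

```text
time_s: 2.13
tool_pos: [0.4416, 0.1549, 0.2486]
eef_rot: [2.227, 2.215, 0.001]
wrist_force: [0.7, -1.7, 1.2]
gripper_width: 0.0279
grip_force: 0.0
```

```bash
python3 -c "
from h import *
go((.473,.239,.25)); save('wrist','w1'); marks('wrist',['screen_handle','screen_hinge','instrument'])
go((.473,.239,.25))"
```

```text
t 2.13 tcp [0.4416 0.1549 0.2486] shift cm [ 8.43  3.09 -0.14] twist -0.005 F [ 0.7 -1.7  1.2] w 0.0279
wrist screen_handle [0.477 0.241 0.074] 0.63
wrist screen_hinge [0.633 0.24  0.061] 0.91
wrist instrument [ 0.574  0.238 -0.   ] 0.93
t 2.33 tcp [0.4413 0.1532 0.248 ] shift cm [ 8.59  3.14 -0.2 ] twist -0.004 F [ 0.5 -0.7  0.1] w 0.0282
```

View pics/w1.png

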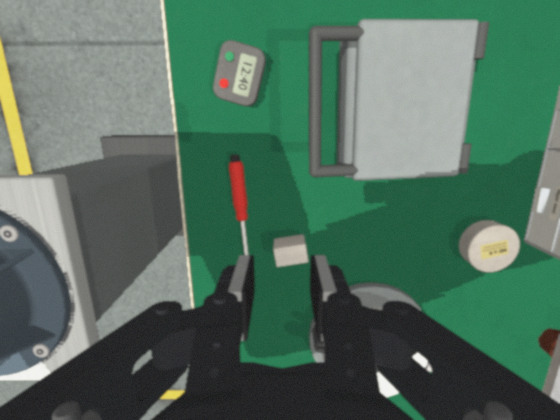

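The bar runs along column 316, rows 27–175, parallel to the tool's x axis. The panel edge is at column 357 and the front of the body at about 340. I'll get the bar's position by intersecting its ray with other views.

```bash
python3 -c "
from h import *
c=camera_model('wrist');K=np.array(c['camera_matrix']);V=np.linalg.inv(np.array(c['view']))
for u,v in [(316,101),(316,30),(316,172),(357,101)]:
    d=np.linalg.inv(K)@[u,v,1];d=V[:3,:3]@(d*[1,-1,-1]);C=V[:3,3]
    print(u,v,[np.round(C+d*(z-C[2])/d[2],3) for z in(.065,.077)])
go((.475,.24,.12))"
```

```text
316 101 [array([0.476, 0.242, 0.065]), array([0.474, 0.242, 0.077])]
316 30 [array([0.474, 0.304, 0.065]), array([0.473, 0.301, 0.077])]
316 172 [array([0.478, 0.172, 0.065]), array([0.476, 0.174, 0.077])]
357 101 [array([0.516, 0.242, 0.065]), array([0.513, 0.241, 0.077])]
t 2.33 tcp [0.4413 0.1532 0.248 ] shift cm [ 8.69  3.35 12.8 ] twist -0.004 F [ 0.5 -0.7  0.1] w 0.0282
```

drive_tool(
  commands=[
    [[4.5,1.8,3],0,2.8],
    [[8.6,3.4,6],0,2.8],
    [[8.6,3.4,10],0,2.8],
    [[8.6,3.4,13],0,2.8],
    [[8.6,3.4,13],0,2.8],
    [[8.6,3.4,13],0,2.8],
  ],
)

```text
time_s: 2.83
tool_pos: [0.4744, 0.2365, 0.1172]
eef_rot: [-2.228, -2.213, 0.007]
wrist_force: [0.3, -0.4, 0.7]
gripper_width: 0.0278
grip_force: 0.0
```

```bash
python3 -c "
from h import *
go((.475,.24,.06)); save('wrist','w2'); marks('wrist',['screen_handle','screen_hinge'])"
```

```text
t 2.83 tcp [0.4744 0.2365 0.1172] shift cm [0.37 0.08 5.72] twist -0.007 F [ 0.3 -0.4  0.7] w 0.0278
wrist screen_handle [0.456 0.063 0.001] 0.62
wrist screen_hinge [0.637 0.244 0.064] 0.56
```

View pics/w2.png

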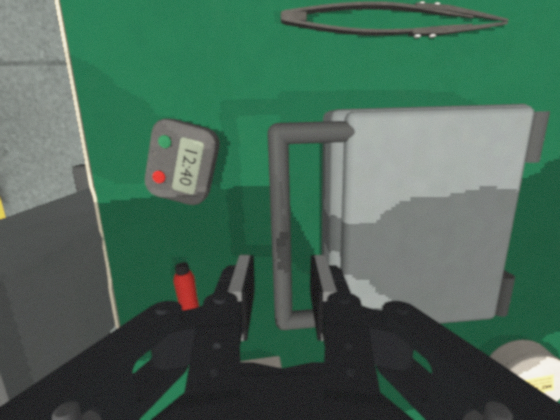

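The bar (column 281) sits midway between the fingers. Next I'll descend and grip.

drive_tool(
  commands=[
    [[0.3,0,3],0,2.8],
    [[0.3,0,5.6],0,2.8],
    [[0.3,0,5.6],0,2.8],
    [[0.3,0,5.6],0,0.8],
    [[0.3,0,5.6],0,0.8],
    [[0.3,0,5.6],0,0.8],
    [[0.3,0,5.6],0,0.8],
  ],
  grip_force=40,
)

```text
time_s: 3.57
tool_pos: [0.4737, 0.2409, 0.064]
eef_rot: [-2.225, -2.213, 0.004]
wrist_force: [-18.1, -1.3, -1.8]
gripper_width: 0.0105
grip_force: 39.4
```

```bash
python3 -c "
from h import *
go((.475,.24,.06)); 
o=get_obs();print(o['grip_force'])
g=o['tool_pos']+[0,0,.019]; h=np.array([.630,0,.06]); a0=np.arctan2(g[2]-h[2],h[0]-g[0]);print('a0',a0,'r',np.hypot(g[2]-h[2],h[0]-g[0]))
a0=np.arcsin((g[2]-.06)/.158); print(a0)
for a in np.linspace(a0,1.08,11)[1:]: print(np.round([15.8*(np.cos(a0)-np.cos(a)),-15.8*(np.sin(a)-np.sin(a0))],2))
"
```

```text
t 3.57 tcp [0.4737 0.2409 0.064 ] shift cm [-0.09  0.13  0.4 ] twist -0.005 F [-18.1  -1.3  -1.8] w 0.0105
39.427505135536194
a0 0.14584181434377247 r 0.15796671346856017
0.14581086959046446
[ 0.28 -1.45]
[ 0.7  -2.86]
[ 1.24 -4.23]
[ 1.92 -5.55]
[ 2.71 -6.79]
[ 3.61 -7.96]
[ 4.62 -9.04]
[  5.73 -10.01]
[  6.92 -10.88]
[  8.19 -11.64]
```

drive_tool(
  commands=[
    [[0,0.1,-0.7],0,0.8],
    [[0,0.2,-1.45],0,0.8],
    [[0,0.4,-2.15],0,0.8],
    [[0,0.65,-2.86],0,0.8],
    [[0,0.9,-3.55],0,0.8],
    [[0,1.2,-4.23],0,0.8],
    [[0,1.5,-4.9],0,0.8],
    [[0,1.85,-5.55],0,0.8],
  ],
)

```text
time_s: 4.23
tool_pos: [0.4896, 0.2411, 0.1199]
eef_rot: [-2.222, -2.212, 0.008]
wrist_force: [-41.3, 2.7, 14.5]
gripper_width: 0.0104
grip_force: 40.4
```

```bash
python3 -c "
from h import *
go((.55,.24,.178)); 
"
```

```text
t 4.23 tcp [0.4896 0.2411 0.1199] shift cm [-0.08  5.99 -5.87] twist -0.004 F [-41.3   2.7  14.5] w 0.0104
```

drive_tool(
  commands=[
    [[0,-0.2,0],0,0.8],
    [[0,-0.4,-0.1],0,0.8],
    [[0,-0.4,-0.1],0,0.8],
  ],
)

```text
time_s: 4.48
tool_pos: [0.4902, 0.2412, 0.1216]
eef_rot: [-2.228, -2.215, -0.002]
wrist_force: [-10.3, -1.8, 6.8]
gripper_width: 0.0104
grip_force: 40.5
```

drive_tool(
  commands=[
    [[0,0.45,-0.9],0,0.8],
    [[0,1.05,-1.75],0,0.8],
    [[0,1.75,-2.55],0,0.8],
    [[0,2.45,-3.3],0,0.8],
    [[0,3.2,-4.0],0,0.8],
    [[0,4.05,-4.65],0,0.8],
  ],
)

```text
time_s: 4.98
tool_pos: [0.5266, 0.2419, 0.1695]
eef_rot: [-2.221, -2.212, 0.003]
wrist_force: [-55.2, 3.1, 52.3]
gripper_width: 0.0102
grip_force: 45.0
```

The readings fit a bar held about 10 mm below the nominal grasp point, which puts the hinge at x = 0.6315 and the angle at about 0.85 now. I'll relax the radial load, then continue along the corrected arc.

drive_tool(
  commands=[
    [[0,-0.5,-0.5],0,0.8],
    [[0,-0.6,-0.7],0,0.8],
    [[0,-0.6,-0.7],0,0.8],
    [[0,-0.2,-1.05],0,0.8],
    [[0,0.15,-1.35],0,0.8],
  ],
)

```text
time_s: 5.4
tool_pos: [0.5345, 0.241, 0.1801]
eef_rot: [2.227, 2.213, 0.005]
wrist_force: [16.0, 4.0, -27.1]
gripper_width: 0.01
grip_force: 39.2
```

drive_tool(
  commands=[
    [[0,0.4,0],0,0.8],
    [[0,0.9,-0.35],0,0.8],
    [[0,1.4,-0.65],0,0.8],
    [[0,1.7,-0.8],0,0.8],
    [[0,1.7,-0.8],0,0.8],
  ],
)

```text
time_s: 5.82
tool_pos: [0.5496, 0.2414, 0.1903]
eef_rot: [-2.227, -2.215, -0.005]
wrist_force: [-9.8, 2.5, 13.4]
gripper_width: 0.01
grip_force: 42.8
```

```bash
python3 -c "
from h import *
go((.55,.24,.178))
for c in ['scene','top']:
    grab_frame(c); marks(c,['screen_handle','screen_hinge'])
"
```

```text
t 5.82 tcp [0.5496 0.2414 0.1903] shift cm [-0.14  0.04  1.23] twist -0.006 F [-9.8  2.5 13.4] w 0.01
scene screen_handle [0.551 0.243 0.195] 0.72
scene screen_hinge [0.627 0.244 0.06 ] 0.89
top screen_handle [0.548 0.239 0.194] 0.63
top screen_hinge [0.628 0.244 0.062] 0.75
```

The screen is at about 1.04 rad. I'll release it, lift and move to above the crank.

drive_tool(
  commands=[
    [[0,0,0],0,2.6],
    [[0,0,0],0,2.6],
    [[0,0,0],0,2.6],
    [[0,0,-2],0,2.6],
    [[0,0,-5],0,2.6],
    [[-3,0,-6],0,4],
    [[-7,-1,-6],0,5],
    [[-11,-2,-6],0,5],
  ],
)

```text
time_s: 6.78
tool_pos: [0.5291, 0.1302, 0.2479]
eef_rot: [2.225, 2.216, 0.003]
wrist_force: [1.5, -1.1, -0.7]
gripper_width: 0.0501
grip_force: 0.0
```

```bash
python3 -c "
from h import *
go((.48,-.02,.2))
for c in ['scene','top']:
    grab_frame(c); marks(c,['screen_handle','stand','crank','pointer'])
"
```

```text
t 6.78 tcp [0.5291 0.1302 0.2479] shift cm [-15.05  -4.85   4.78] twist -0.004 F [ 1.5 -1.1 -0.7] w 0.0501
scene screen_handle [0.544 0.244 0.196] 0.65
scene stand [ 0.567 -0.073  0.001] 0.8
scene crank [ 0.514 -0.089  0.094] 0.7
scene pointer [ 0.489 -0.057  0.057] 0.79
top stand [ 0.564 -0.076 -0.001] 0.61
top crank [ 0.508 -0.088  0.095] 0.95
top pointer [ 0.487 -0.054  0.055] 0.85
```

drive_tool(
  commands=[
    [[-29,-1,2.5],0,5],
    [[-29,-1,2.5],0,5],
    [[-29,-1,2.5],0,5],
    [[-29,-1,2.5],0,5],
    [[-29,-1,2.5],0,5],
    [[-29,-1,2.5],0,5],
    [[-29,-1,2.5],0,5],
    [[-29,-1,2.5],0,5],
  ],
)

```text
time_s: 7.95
tool_pos: [0.5164, -0.1645, 0.2209]
eef_rot: [2.233, 2.21, -0.003]
wrist_force: [0.6, -0.4, -0.3]
gripper_width: 0.05
grip_force: 0.0
```

```bash
python3 -c "
from h import *
save('wrist','w3'); marks('wrist',['screen_handle','stand','crank','pointer'])
go((.511,-.088,.13))
c=camera_model('wrist');import json;json.dump({k:np.array(c[k]).tolist() for k in('camera_matrix','view')},open('w3.json','w'))
"
```

```text
wrist stand [ 0.567 -0.072  0.002] 0.62
wrist crank [ 0.514 -0.088  0.098] 0.81
wrist pointer [ 0.495 -0.051  0.054] 0.81
t 8.2 tcp [ 0.5174 -0.1577  0.222 ] shift cm [ 6.97 -0.67  9.2 ] twist -0.004 F [-0.6 -0.3 -0.3] w 0.05
```

View pics/w3.png

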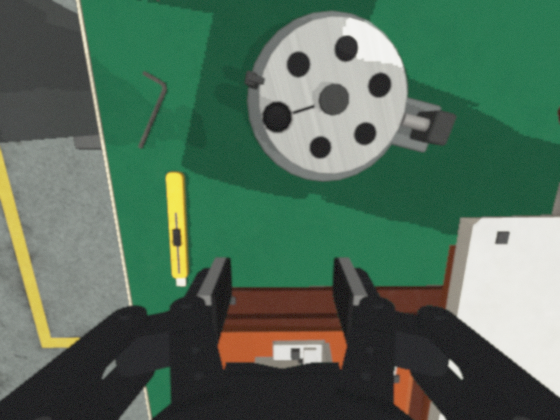

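The hub is at pixel (334,99), the crank top at (276,117), the pointer nose at (257,79) and the sensor post at (437,124).

```bash
python3 -c "
from h import *
c=camera_model('wrist');K=np.array(c['camera_matrix']);V=np.linalg.inv(np.array(c['view']))
P=[]
for u,v,z in [(334,99,.062),(276,117,.115),(258,79,.06),(437,124,.059)]:
    d=np.linalg.inv(K)@[u,v,1];d=V[:3,:3]@(d*[1,-1,-1]);C=V[:3,3]
    P.append(C+d*(z-C[2])/d[2]);print(np.round(P[-1],4))
for p in P[1:]: q=p-P[0];print(np.hypot(*q[:2]),np.arctan2(q[1],-q[0]))
go((.511,-.088,.13))
"
```

```text
[ 0.566  -0.0682  0.062 ]
[ 0.5142 -0.0841  0.115 ]
[ 0.4972 -0.051   0.06  ]
[ 0.664  -0.0904  0.059 ]
0.05418212318755295 -0.2967476825158661
0.07090661576277295 0.2458387169413148
0.10048140405436294 -2.9189665631476887
t 8.2 tcp [ 0.5174 -0.1577  0.222 ] shift cm [ 6.97 -0.67  9.2 ] twist -0.004 F [-0.6 -0.3 -0.3] w 0.05
```

drive_tool(
  commands=[
    [[3.5,-0.2,3],0,5],
    [[6.8,-0.4,6],0,5],
    [[6.8,-0.4,9],0,5],
    [[6.8,-0.4,9],0,5],
    [[6.8,-0.4,11.5],0,5],
    [[6.8,-0.4,14.2],0,5],
    [[6.8,-0.4,14.2],0,5],
    [[6.8,-0.4,14.2],0,5],
  ],
)

```text
time_s: 8.87
tool_pos: [0.5134, -0.0908, 0.0809]
eef_rot: [-2.227, -2.215, 0.001]
wrist_force: [0.5, 0.7, 0.5]
gripper_width: 0.0497
grip_force: 0.0
```

drive_tool(
  commands=[
    [[0,0,0],0,2],
    [[0,0,0],0,2],
    [[0,0,0],0,2],
    [[0,0,0],0,2],
    [[0,0,0],0,2],
  ],
  grip_force=35,
)

```text
time_s: 9.28
tool_pos: [0.514, -0.0915, 0.0821]
eef_rot: [2.227, 2.213, 0.001]
wrist_force: [-8.0, -1.6, 13.8]
gripper_width: 0.0229
grip_force: 33.7
```

```bash
python3 -c "
from h import *
go((.5134,-.0895,.08)); save('scene','s4'); marks('scene',['crank','screen_handle']); o=get_obs(); print(o['grip_force'],o['joint_positions'])
a=cv2.imread('pics/s4.png')[120:280,180:400];cv2.imwrite('pics/s4c.png',cv2.resize(a,None,fx=3,fy=3))
"
```

```text
t 9.28 tcp [ 0.514  -0.0915  0.0821] shift cm [ 0.2  -0.06  0.2 ] twist -0.006 F [-8.  -1.6 13.8] w 0.0229
scene crank [ 0.514 -0.091  0.093] 0.75
scene screen_handle [0.549 0.243 0.192] 0.56
33.70409071678296 [-1.75695445e-01  3.32367572e-01 -2.63000376e-01  9.73439167e-01
 -8.07072202e-04  1.40127499e+00]
```

View pics/s4c.png

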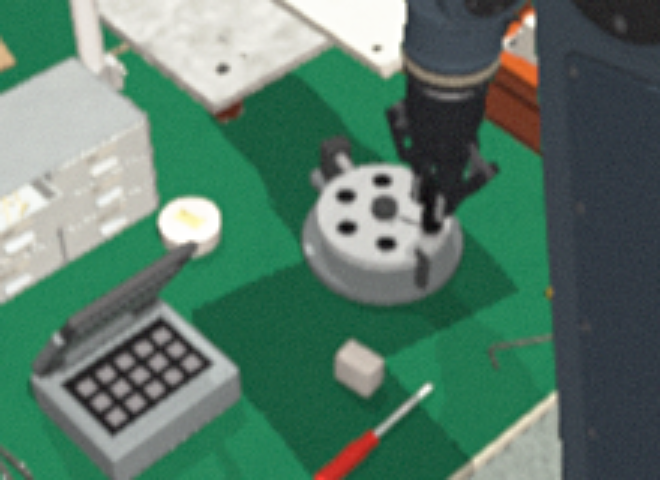

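The crop shows the crank held at (432,215), the pointer at (420,268) and the screen standing. I'll work out the circle rows now.

```bash
cat > c.py <<'E'
import sys,numpy as np
t0,d,n=map(float,sys.argv[1:4])
print([[[round(5.4*(np.sin(t)-np.sin(t0)),2),round(5.4*(np.cos(t0)-np.cos(t)),2),0],0,2] for t in t0+d*np.arange(1,n+1)])
E
for t in -.32 1.28 2.88 4.48; do python3 c.py $t .2 8; done
```

```text
[[[np.float64(1.05), np.float64(-0.24), 0], 0, 2], [[np.float64(2.13), np.float64(-0.26), 0], 0, 2], [[np.float64(3.19), np.float64(-0.06), 0], 0, 2], [[np.float64(4.19), np.float64(0.34), 0], 0, 2], [[np.float64(5.09), np.float64(0.93), 0], 0, 2], [[np.float64(5.86), np.float64(1.69), 0], 0, 2], [[np.float64(6.46), np.float64(2.58), 0], 0, 2], [[np.float64(6.87), np.float64(3.58), 0], 0, 2]]
[[[np.float64(0.2), np.float64(1.06), 0], 0, 2], [[np.float64(0.19), np.float64(2.14), 0], 0, 2], [[np.float64(-0.03), np.float64(3.19), 0], 0, 2], [[np.float64(-0.46), np.float64(4.18), 0], 0, 2], [[np.float64(-1.08), np.float64(5.06), 0], 0, 2], [[np.float64(-1.86), np.float64(5.81), 0], 0, 2], [[np.float64(-2.77), np.float64(6.38), 0], 0, 2], [[np.float64(-3.78), np.float64(6.76), 0], 0, 2]]
[[[np.float64(-1.06), np.float64(0.17), 0], 0, 2], [[np.float64(-2.14), np.float64(0.13), 0], 0, 2], [[np.float64(-3.19), np.float64(-0.12), 0], 0, 2], [[np.float64(-4.17), np.float64(-0.58), 0], 0, 2], [[np.float64(-5.03), np.float64(-1.22), 0], 0, 2], [[np.float64(-5.75), np.float64(-2.02), 0], 0, 2], [[np.float64(-6.3), np.float64(-2.95), 0], 0, 2], [[np.float64(-6.65), np.float64(-3.97), 0], 0, 2]]
[[[np.float64(-0.14), np.float64(-1.07), 0], 0, 2], [[np.float64(-0.07), np.float64(-2.14), 0], 0, 2], [[np.float64(0.22), np.float64(-3.18), 0], 0, 2], [[np.float64(0.7), np.float64(-4.15), 0], 0, 2], [[np.float64(1.37), np.float64(-4.99), 0], 0, 2], [[np.float64(2.19), np.float64(-5.69), 0], 0, 2], [[np.float64(3.14), np.float64(-6.21), 0], 0, 2], [[np.float64(4.17), np.float64(-6.53), 0], 0, 2]]
```

drive_tool(
  commands=[
    [[1.05,-0.25,0],0,2],
    [[2.15,-0.25,0],0,2],
    [[3.2,-0.05,0],0,2],
    [[4.2,0.35,0],0,2],
    [[5.1,0.95,0],0,2],
    [[5.85,1.7,0],0,2],
    [[6.45,2.6,0],0,2],
    [[6.85,3.6,0],0,2],
  ],
)

```text
time_s: 10.1
tool_pos: [0.5511, -0.0219, 0.0821]
eef_rot: [2.226, 2.214, 0.003]
wrist_force: [-0.8, -0.2, 8.7]
gripper_width: 0.0227
grip_force: 34.0
```

drive_tool(
  commands=[
    [[0.2,1.05,0],0,2],
    [[0.2,2.15,0],0,2],
    [[-0.05,3.2,0],0,2],
    [[-0.45,4.2,0],0,2],
    [[-1.1,5.05,0],0,2],
    [[-1.85,5.8,0],0,2],
    [[-2.75,6.4,0],0,2],
    [[-3.8,6.75,0],0,2],
  ],
)

```text
time_s: 10.77
tool_pos: [0.6178, -0.0618, 0.0821]
eef_rot: [2.227, 2.214, 0.0]
wrist_force: [-10.2, -0.5, 12.3]
gripper_width: 0.0227
grip_force: 34.6
```

drive_tool(
  commands=[
    [[-1.05,0.15,0],0,2],
    [[-2.15,0.15,0],0,2],
    [[-3.2,-0.1,0],0,2],
    [[-4.15,-0.6,0],0,2],
    [[-5.05,-1.2,0],0,2],
    [[-5.75,-2.0,0],0,2],
    [[-6.3,-2.95,0],0,2],
    [[-6.65,-3.95,0],0,2],
  ],
)

```text
time_s: 11.43
tool_pos: [0.5779, -0.127, 0.0821]
eef_rot: [2.227, 2.215, 0.005]
wrist_force: [-0.9, 10.3, 8.8]
gripper_width: 0.0231
grip_force: 34.3
```

drive_tool(
  commands=[
    [[-0.15,-1.05,0],0,2],
    [[-0.05,-2.15,0],0,2],
    [[0.2,-3.2,0],0,2],
    [[0.7,-4.15,0],0,2],
    [[1.35,-5.0,0],0,2],
    [[2.2,-5.7,0],0,2],
    [[3.15,-6.2,0],0,2],
    [[4.15,-6.55,0],0,2],
  ],
)

```text
time_s: 12.1
tool_pos: [0.5122, -0.0859, 0.0821]
eef_rot: [2.227, 2.212, 0.001]
wrist_force: [-2.5, -1.7, 10.8]
gripper_width: 0.0226
grip_force: 34.8
```

```bash
python3 -c "
from h import *
o=get_obs();r=o['tool_pos'][:2]-[.565,-.0742];th=np.arctan2(r[1],-r[0]);print(np.hypot(*r),th)
go((.565-.054*np.cos(.23),-.0742+.054*np.sin(.23),.08))"; python3 c.py -.203 .108 4
```

```text
0.054059178632437074 -0.21886452466911818
t 12.1 tcp [ 0.5122 -0.0859  0.0821] shift cm [2.41 0.   0.21] twist -0.007 F [-2.5 -1.7 10.8] w 0.0226
[[[np.float64(0.58), np.float64(-0.09), 0], 0, 2], [[np.float64(1.16), np.float64(-0.11), 0], 0, 2], [[np.float64(1.74), np.float64(-0.07), 0], 0, 2], [[np.float64(2.31), np.float64(0.03), 0], 0, 2]]
```

drive_tool(
  commands=[
    [[0.6,-0.1,0],0,2],
    [[1.2,-0.1,0],0,2],
    [[1.75,-0.05,0],0,2],
    [[2.35,0,0],0,2],
    [[2.35,0,0],0,2],
    [[2.35,0,0],0,2],
  ],
)

```text
time_s: 12.6
tool_pos: [0.5126, -0.0616, 0.082]
eef_rot: [2.227, 2.215, 0.002]
wrist_force: [-8.0, 3.7, 15.4]
gripper_width: 0.023
grip_force: 35.3
```

drive_tool(
  commands=[
    [[0,0,0],0,5],
    [[0,0,0],0,5],
    [[0,0,0],0,5],
    [[0,0,-2],0,5],
    [[0,0,-5],0,5],
    [[0,0,-9],0,5],
    [[-4,0,-13],0,5],
    [[-7.5,0,-15],0,5],
  ],
)

```text
time_s: 13.27
tool_pos: [0.5124, -0.1256, 0.226]
eef_rot: [2.223, 2.217, 0.003]
wrist_force: [1.1, -0.0, -0.1]
gripper_width: 0.0503
grip_force: 0.0
```

drive_tool(
  commands=[
    [[0,0,0],0,5],
    [[0,0,0],0,5],
    [[0,0,0],0,5],
  ],
)

```text
time_s: 13.52
tool_pos: [0.5116, -0.126, 0.2223]
eef_rot: [-2.229, -2.214, -0.0]
wrist_force: [-0.2, 0.6, -0.7]
gripper_width: 0.0502
grip_force: 0.0
```

```bash
python3 -c "
from h import *
save('wrist','w5'); marks('wrist',['stand','crank','pointer'])
for c in ['scene','top']:
    grab_frame(c); marks(c,['screen_handle','screen_hinge','stand','crank','pointer'])
go((.5,0,.2))"
```

```text
wrist stand [ 0.564 -0.079  0.002] 0.87
wrist crank [ 0.512 -0.068  0.094] 0.95
wrist pointer [ 0.496 -0.057  0.054] 0.6
scene screen_handle [0.548 0.243 0.196] 0.96
scene screen_hinge [0.628 0.244 0.058] 0.92
scene stand [ 0.564 -0.073 -0.   ] 0.85
scene crank [ 0.512 -0.063  0.089] 0.59
scene pointer [ 0.488 -0.061  0.057] 0.85
top screen_handle [0.55  0.238 0.196] 0.79
top screen_hinge [0.629 0.245 0.061] 0.92
top stand [ 0.563 -0.079  0.   ] 0.89
top crank [ 0.51  -0.06   0.097] 0.71
top pointer [ 0.489 -0.055  0.06 ] 0.78
t 14.32 tcp [ 0.5118 -0.126   0.2226] shift cm [12.59 -1.25  2.26] twist -0.006 F [ 0.7 -0.2  1.1] w 0.05
```

View pics/w5.png

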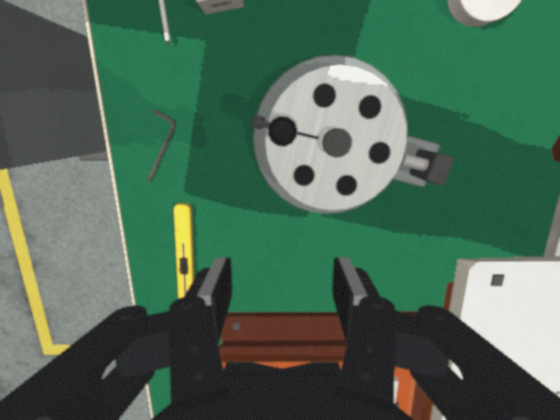

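The crank (283,131) sits between the hub (336,142) and the pointer nose (259,122). I'll check the angle numerically.

```bash
python3 -c "
from h import *
c=camera_model('wrist');K=np.array(c['camera_matrix']);V=np.linalg.inv(np.array(c['view']))
P=[]
for u,v,z in [(336,142,.062),(283,131,.115),(260,123,.06),(439,166,.059),(418,161,.035)]:
    d=np.linalg.inv(K)@[u,v,1];d=V[:3,:3]@(d*[1,-1,-1]);C=V[:3,3]
    P.append(C+d*(z-C[2])/d[2]);print(np.round(P[-1],4))
for p in P[1:]: q=p-P[0];print(np.hypot(*q[:2]),np.arctan2(q[1],-q[0]))
"
```

```text
[ 0.5641 -0.0748  0.062 ]
[ 0.5139 -0.0627  0.115 ]
[ 0.4925 -0.0573  0.06  ]
[ 0.6661 -0.0984  0.059 ]
[ 0.6554 -0.0966  0.035 ]
0.05163529265200689 0.2370641408098124
0.07370550399898704 0.2407873996625336
0.10469485276418215 -2.9146343187949073
0.09384063149873394 -2.9081943676028223
```

The crank is at 0.237 rad and the pointer at 0.24 rad, so they're aligned. The screen is at about 1.04 rad, and the robot is touching nothing.

```bash
python3 -c "
from cell import *
print(finish_job())"
```

```text
the job is handed in; nothing more can be done
None
```

The job is handed in: the screen stands at about 60° (1.04 rad measured), and the flywheel was turned clockwise to the pointer and one full turn more. Its handle stopped within about 0.01 rad of the pointer by the camera images and was let go; no verdict came back on hand-in.

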